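Find the free slide drop and tip its flap open

TASK

The four flaps of the slide drop box look alike, but three compartments are full of slides and hold their flaps up. Press the flaps with the fingertips, without forcing them, to find the one that rocks, and push that one fully open so that it stays open. Do not pick up or shift the bottle, the jar, the slide case or the calculator.

Things in the scene. Friction and masses are not known exactly. Their poses are not given: they have to be found in the camera images.
- drop_box: white plastic microscope-slide drop box fixed to the desk, 160 x 384 x 80 mm (x, y, z). Origin: centre of its underside, on the desk. x points from its front (long side nearer the robot) to its back, y along the row, z up. Grey flaps 1 to 4 lie flush in its top at y = +135, +45, -45, -135 mm; behind them is a 46 mm wide shelf. An empty compartment is free to 60 mm below the top, so a finger can follow the flap down.
- flap_1 (a joint): tilt of flap 1 in rad: 0 = level, closed; grows as its front part tips down into the box; 1.15 = fully open (end stop); never below 0. Starts at 0 to 0.03. The pivot is stiff: a free flap turns at about 2 N pressed on its pad and stays at any angle where it is left. A flap over a full compartment stops dead on the slides at about 0.05 (pad down by 2 mm).
- pad_1 (a point): centre of the dark rubber strip (12 x 40 mm) on top of flap 1, the place to press; 80 mm above the desk when closed; turns with the flap. The flap is a plate 80 x 76 x 5 mm (x, y, z of the box); its pivot line, along the box's y, is 34 mm behind the pad (+x) and 2.5 mm under the top. It reaches 54 mm in front of the pivot and 26 mm behind it; this rear part rises as the front sinks.
- flap_2 (a joint): tilt of flap 2 in rad: 0 = level, closed; grows as its front part tips down into the box; 1.15 = fully open (end stop); never below 0. Starts at 0 to 0.03. The pivot is stiff: a free flap turns at about 2 N pressed on its pad and stays at any angle where it is left. A flap over a full compartment stops dead on the slides at about 0.05 (pad down by 2 mm).
- pad_2 (a point): centre of the dark rubber strip (12 x 40 mm) on top of flap 2, the place to press; 80 mm above the desk when closed; turns with the flap. The flap is a plate 80 x 76 x 5 mm (x, y, z of the box); its pivot line, along the box's y, is 34 mm behind the pad (+x) and 2.5 mm under the top. It reaches 54 mm in front of the pivot and 26 mm behind it; this rear part rises as the front sinks.
- flap_3 (a joint): tilt of flap 3 in rad: 0 = level, closed; grows as its front part tips down into the box; 1.15 = fully open (end stop); never below 0. Starts at 0 to 0.03. The pivot is stiff: a free flap turns at about 2 N pressed on its pad and stays at any angle where it is left. A flap over a full compartment stops dead on the slides at about 0.05 (pad down by 2 mm).
- pad_3 (a point): centre of the dark rubber strip (12 x 40 mm) on top of flap 3, the place to press; 80 mm above the desk when closed; turns with the flap. The flap is a plate 80 x 76 x 5 mm (x, y, z of the box); its pivot line, along the box's y, is 34 mm behind the pad (+x) and 2.5 mm under the top. It reaches 54 mm in front of the pivot and 26 mm behind it; this rear part rises as the front sinks.
- flap_4 (a joint): tilt of flap 4 in rad: 0 = level, closed; grows as its front part tips down into the box; 1.15 = fully open (end stop); never below 0. Starts at 0 to 0.03. The pivot is stiff: a free flap turns at about 2 N pressed on its pad and stays at any angle where it is left. A flap over a full compartment stops dead on the slides at about 0.05 (pad down by 2 mm).
- pad_4 (a point): centre of the dark rubber strip (12 x 40 mm) on top of flap 4, the place to press; 80 mm above the desk when closed; turns with the flap. The flap is a plate 80 x 76 x 5 mm (x, y, z of the box); its pivot line, along the box's y, is 34 mm behind the pad (+x) and 2.5 mm under the top. It reaches 54 mm in front of the pivot and 26 mm behind it; this rear part rises as the front sinks.
- amber_bottle: small brown bottle with a metal cap, 48 mm diameter, 88 mm high, standing on the desk beyond the left (+y) end of the box; loose, to be left alone. Origin: centre of its underside.
- stain_jar: small glass jar with a white lid, 52 mm diameter, 65 mm high, on the desk beyond the right (-y) end of the box; loose, to be left alone. Origin: centre of its underside.
- mailer: clear slide case with a white cap, 26 x 78 x 14 mm, lying on the box's rear shelf behind the flaps; loose, to be left alone. Origin: centre of its underside.
- calculator: flat black desk calculator, 150 x 105 x 18 mm, on the desk behind the box; loose, to be left alone. Origin: centre of its underside.

How it is judged:
By the outcome, as a careful person would: the job done as asked, in the order asked, and still so for the second after the job is handed in, with the robot touching nothing.
It also fails if it takes over 56 s, if anything falls off the work surface, if the arm or the gripper's body presses on something with over 40 N, if the wrist force passes 120 N, or if a joint passes its speed limit or range.

ROBOT

A 6-joint arm with a two-finger parallel gripper is mounted at the origin on the work surface. World frame = base frame: x ahead of the robot, y to its left, z up, the work surface at z = 0. Lengths are in m, angles in rad, forces in N, time in s.
With the tool pointing down it reaches from about 0.3 to 0.875 m from the base axis. Payload 4.2 kg.
Tool frame: the origin (TCP) lies midway between the tips of the shut fingers; the grasp point (between the pads) lies 19 mm behind it; y points along the fingers, z is the direction in which the jaws open and shut, and the axes are right-handed (so a half turn about y gives the same grasp; the last joint's range is limited). The gripper opens to 85 mm and grips with 20 to 120 N. Pads are 22 mm wide; open, the fingers measure 114 mm over their backs; the gripper's body (76 mm by 85 mm) begins 54 mm behind the grasp point. The pads swing forward as they close: fully open they stand 13 mm farther back than shut.
Start: joints at [-1.26, 0.32, 1.565, -0, 1.257, -0.02], TCP at [0.187, -0.544, 0.196] pointing down, gripper open.
Joint ranges: [-3.11, 3.11], [-0.84, 2.01], [0.21, 2.61], [-1.34, 4.49], [0.05, 2.63], [-2.56, 2.56]. Speed limits (rad/s): [2.57, 2.57, 3.14, 3.14, 3.14, 3.14].

INTERFACE

Orientations are given as a 3x3 rotation matrix whose columns are the frame's x, y, z axes.
In Python, from rig import r gives the robot as it stands. The module is installed in compiled form; this text tells all that it offers. Calls block until the motion is done:
- r.movep(position, orientation): joint-space move of the TCP to a pose.
- r.move_straight(position, rot=None, vel=0.15, threshold=None): straight line of the TCP; rot=None keeps the orientation; vel is the mean speed in m/s. With threshold (N) it stops when the force on the tool has changed by that much, and returns True; else False.
- r.move_joints(angles): joint-space move.
- r.command_gripper(opening, grip_force=None): finger opening in m; grip_force is the grip in N (None keeps the last); returns when the fingers have stopped.
- r.sleep(seconds).
- r.ik(position, orientation): joint angles nearest the present ones, or None.
- r.get_state(): the state.
- r.capture(name): name is "scene" or "top" or "wrist"; returns a dict with "image" (384x512x3 uint8, red, green, blue), "K" (3x3 intrinsics, pixels), "D" ([k1, k2, p1, p2, k3] as OpenCV has them; the pictures are not rectified), "xyz" and "rotation" of the camera in the world. Camera axes: x right, y down, z forward; pixel columns grow to the right and rows downward; lengths in m; the calibration is good to about 2 mm. A picture is of the moment at which its call begins. There is no depth.
A pose or a line that the arm cannot do raises r.MotionError and nothing moves.
- r.close_job(): hands the job in, once; it reports no verdict.
The state is a dict: "time_s": time; "joints": joint angles; "dq": joint speeds; "joint_efforts": joint torques, N m; "tcp_pos": TCP position; "tool_rot": TCP orientation; "ft_force": force on the tool from outside, world axes, zero at the start; "wrist_torque": the same for the moment, N m; "grip_width": finger opening in m.
Only numpy, scipy, OpenCV 4.12 (cv2) and the standard library are available. Lean on these libraries where they do the work, as an engineer would, in place of code of your own. Each camera call takes 0.05 s, during which the arm holds its last target.

## Working session

There is one attempt and no reset: what is moved stays moved. The work goes in short steps, each a Python script; the robot and the scene stay as the last script left them, time stands still between calls to the robot, and variables do not carry over. Pictures are saved under pics/ and viewed, and the job is handed in when it is done.

```bash
mkdir -p pics
python3 - <<'E'
from rig import r
import cv2
s=r.get_state(); print(s)
for n in("scene","top"):
    c=r.capture(n); cv2.imwrite(f"pics/{n}0.png",c["image"][:,:,::-1]); print(n,c["K"],c["D"],c["xyz"],c["rotation"])
E
```

```text
{'time_s': 0.0, 'joints': array([-1.25999919e+00,  3.20305412e-01,  1.56571935e+00,  2.23344108e-05,
        1.25742896e+00, -2.00149325e-02]), 'dq': array([-2.30404628e-03, -1.84705416e-03, -9.14367146e-05, -9.23470327e-04,
        1.28350786e-03,  3.13426746e-03]), 'joint_efforts': array([ 7.71723408e-04, -4.15519488e+01, -2.34159100e+01, -2.25356007e-04,
        8.10551253e-03, -2.15552376e-05]), 'tcp_pos': array([ 0.18659136, -0.54327882,  0.19495893]), 'tool_rot': array([[-9.45781146e-01, -5.48920575e-04,  3.24804130e-01],
       [-3.24804589e-01,  1.77840795e-03, -9.45779475e-01],
       [-5.84764333e-05, -9.99998268e-01, -1.86027663e-03]]), 'ft_force': array([-0.06474707,  0.04460336, -0.09411125]), 'wrist_torque': array([-0.03892337, -0.0030022 , -0.00093347]), 'grip_width': 0.08554305682932103}
scene [[481.03214459   0.         259.57201035]
 [  0.         481.03214459 187.3738397 ]
 [  0.           0.           1.        ]] [-0.1430555  0.         0.         0.         0.       ] [ 1.40704829 -0.64750403  1.01743283] [[ 0.63618693  0.52784479 -0.56271312]
 [ 0.77129634 -0.41697414  0.48086851]
 [ 0.01918711 -0.73994083 -0.67239826]]
top [[379.72042695   0.         257.73281115]
 [  0.         379.72042695 190.04942048]
 [  0.           0.           1.        ]] [-0.01729654  0.          0.          0.          0.        ] [0.54337912 0.0445586  1.1681383 ] [[ 0.02092319 -0.99604967  0.08629755]
 [-0.99962594 -0.02236244 -0.01574476]
 [ 0.01761239 -0.08593584 -0.99614499]]
```

View pics/top0.png

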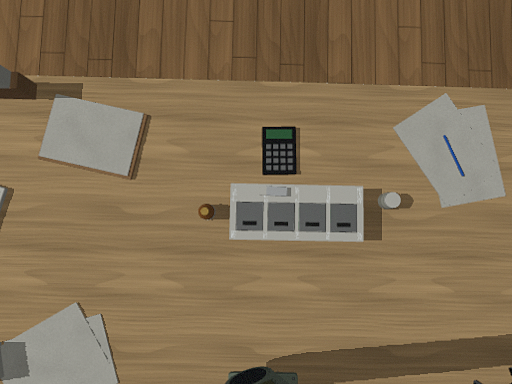

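View pics/scene0.png

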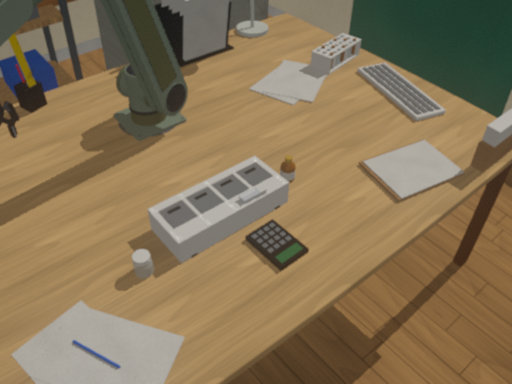

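The top view shows the box with flaps 1–4 from left to right and dark pads near (250,222), (281,223), (312,224) and (343,225). The bottle is at (206,211), the jar at (390,200), the slide case on the shelf at (277,191) and the calculator behind. Next I'll locate the pads.

```bash
cat > h.py <<'E'
import numpy as np, cv2
from rig import r
def ray(c,uv,z):
    p=cv2.undistortPoints(np.array([[uv]],float),c["K"],np.array(c["D"]))[0,0]
    d=c["rotation"]@np.array([p[0],p[1],1]); o=np.array(c["xyz"]); return o+d*(z-o[2])/d[2]
E
python3 - <<'E'
from h import *
for n,roi in(("top",(180,245,225,370)),("scene",(155,255,145,295))):
    c=r.capture(n); g=c["image"].max(2).astype(int); y0,y1,x0,x1=roi
    m=np.zeros(g.shape,np.uint8); m[y0:y1,x0:x1]=(g[y0:y1,x0:x1]<55)
    k,l,st,ce=cv2.connectedComponentsWithStats(m)
    for i in range(1,k):
        if st[i,4]>15: print(n,st[i],ce[i].round(1),ray(c,ce[i],.08).round(4))
    b=c["image"][y0:y1,x0:x1,::-1]; cv2.imwrite(f"pics/{n}crop.png",cv2.resize(b,None,fx=5,fy=5,interpolation=0)[:600,:800])
c=r.capture("top")
im=c["image"]; hsv=cv2.cvtColor(im,cv2.COLOR_RGB2HSV)
m=((hsv[...,1]<40)&(hsv[...,2]>60)).astype(np.uint8); m[:, :222]=0; m[:,372:]=0; m[:178]=0;m[250:]=0
cs,_=cv2.findContours(m,0,2); q=max(cs,key=cv2.contourArea); R=cv2.minAreaRect(q); B=cv2.boxPoints(R); print(R)
for p in B: print(p,ray(c,p,.08).round(4))
E
```

```text
top [243 221  14   4  54] [249.3 222.5] [0.5441 0.0496 0.08  ]
top [274 222  14   4  47] [280.7 223.2] [ 0.544  -0.0403  0.08  ]
top [306 222  13   4  43] [311.8 223.8] [ 0.5441 -0.1294  0.08  ]
top [337 223  14   4  53] [343.1 224.5] [ 0.5439 -0.2197  0.08  ]
((296.37078857421875, 212.10675048828125), (134.14146423339844, 56.081634521484375), 1.0416266918182373)
[228.8014  238.92366] [0.4964 0.1067 0.08  ]
[229.82088 182.8513 ] [0.6566 0.1081 0.08  ]
[363.9402  185.28984] [ 0.6584 -0.2801  0.08  ]
[362.92072 241.3622 ] [ 0.497  -0.2768  0.08  ]
```

View pics/topcrop.png

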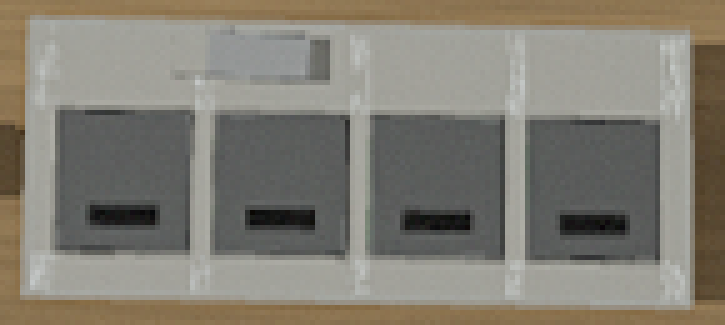

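```bash
cat >> h.py <<'E'
R0=np.array([[-1,0,0],[0,0,-1],[0,-1,0]],float).T
R0=np.column_stack([[-1,0,0],[0,0,-1],[0,-1,0]]).astype(float)
PX=.544; PY={1:.0496,2:-.0400,3:-.1297,4:-.2197}
E
python3 - <<'E'
from h import *
r.command_gripper(0)
r.movep([PX,PY[4],.14],R0)
for i in (4,3,2,1):
    r.move_straight([PX,PY[i],.10],vel=.2)
    r.move_straight([PX,PY[i],.086],vel=.06); r.sleep(.1)
    f0=r.get_state()["ft_force"]
    hit=r.move_straight([PX,PY[i],.073],vel=.015,threshold=5)
    s=r.get_state(); print(i,hit,s["tcp_pos"].round(4),(s["ft_force"]-f0).round(2),round(s["time_s"],1))
    if not hit: break
    r.move_straight([PX,PY[i],.10],vel=.15)
c=r.capture("wrist"); cv2.imwrite("pics/w1.png",c["image"][:,:,::-1])
E
```

```text
4 False [ 0.5441 -0.2197  0.0731] [-0.32 -0.31 -0.38] 4.6
```

Run:
```python
from h import *
s=r.get_state(); print(s["ft_force"],s["grip_width"])
c=r.capture("scene"); b=c["image"][140:270,130:310,::-1]; cv2.imwrite("pics/s1.png",cv2.resize(b,None,fx=4,fy=4))
```

```text
[ 0.07353874 -0.44146571  0.90254618] 0.00016552005233674033
```

View pics/s1.png

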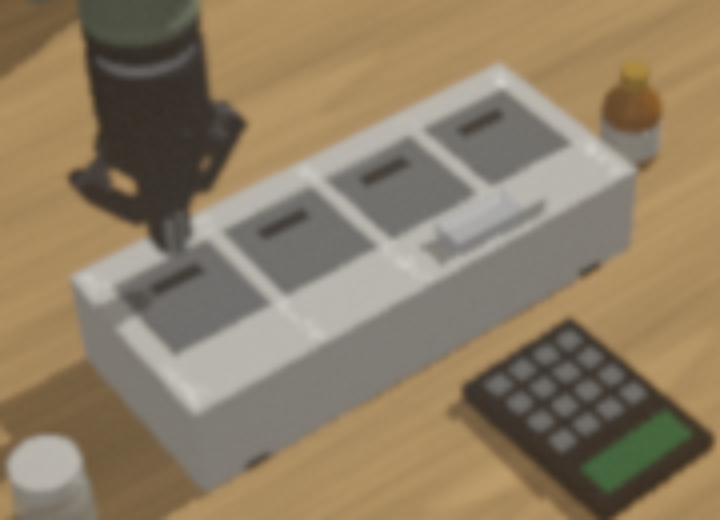

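View pics/w1.png

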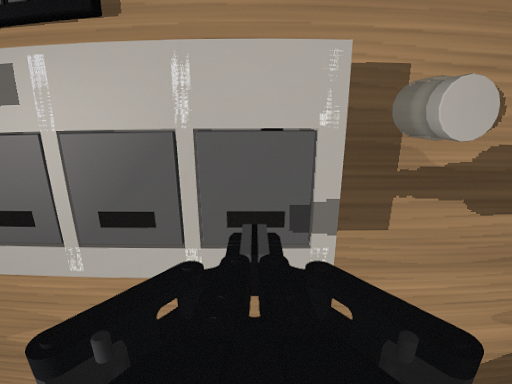

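Run:
```python
from h import *
P=[[.544,PY[i],.08] for i in PY]+[[.544,PY[4],.073]]
for n in("scene","top","wrist"):
    c=r.capture(n); R=c["rotation"].T; t=-R@c["xyz"]
    print(n,cv2.projectPoints(np.array(P),cv2.Rodrigues(R)[0],t,c["K"],np.array(c["D"]))[0][:,0].round(1).tolist())
    if n=="wrist": print(c["xyz"],ray(c,(255,219),.08),ray(c,(127,219),.08)); 
    if n=="scene":
        print([ray(c,(130+u/4,140+v/4),.08).round(4) for u,v in((177,278),(284,222),(384,171),(480,123))])
    if n=="top":
        b=c["image"][175:250,220:375,::-1]; cv2.imwrite("pics/t1.png",cv2.resize(b,None,fx=5,fy=5))
```

```text
scene [[249.8, 169.9], [226.0, 182.2], [200.6, 195.2], [173.7, 209.0], [174.0, 210.8]]
[array([ 0.5466, -0.2196,  0.08  ]), array([ 0.5458, -0.1296,  0.08  ]), array([ 0.5461, -0.0414,  0.08  ]), array([0.5472, 0.0476, 0.08  ])]
top [[249.3, 222.5], [280.6, 223.2], [311.9, 223.9], [343.1, 224.5], [342.6, 224.5]]
wrist [[-90.2, 215.7], [7.3, 217.6], [125.2, 218.8], [253.7, 219.2], [253.7, 215.5]]
[ 0.61439876 -0.21968627  0.25199948] [ 0.54412571 -0.22060997  0.08      ] [ 0.54384479 -0.13095969  0.08      ]
```

View pics/t1.png

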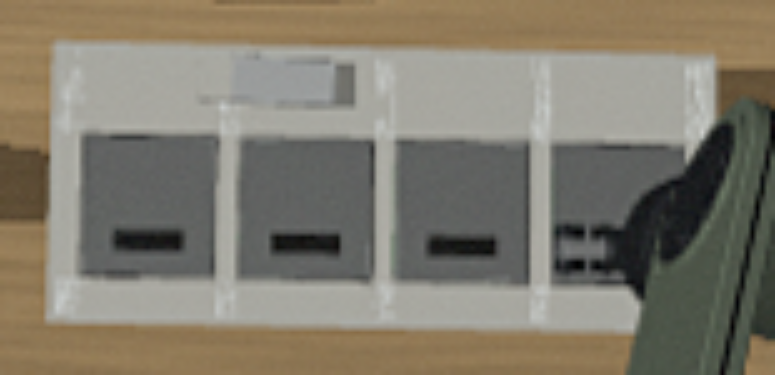

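Run:
```python
from h import *
cs=[];
def line(c,uv):
    a=ray(c,uv,.08); o=np.array(c["xyz"]); d=a-o; return o,d/np.linalg.norm(d)
a=line(r.capture("scene"),(172.5,201.5)); b=line(r.capture("wrist"),(255,226))
A=np.column_stack([a[1],-b[1]]); k=np.linalg.lstsq(A,b[0]-a[0],rcond=None)[0]
print(a[0]+k[0]*a[1],b[0]+k[1]*b[1], r.get_state()["tcp_pos"])
w=r.capture("wrist"); cv2.imwrite("pics/w2.png",cv2.resize(w["image"][170:300,160:350,::-1],None,fx=4,fy=4))
```

```text
[ 0.55130286 -0.22370885  0.11667245] [ 0.55437016 -0.22041614  0.11530761] [ 0.54401337 -0.21969667  0.07305981]
```

View pics/w2.png

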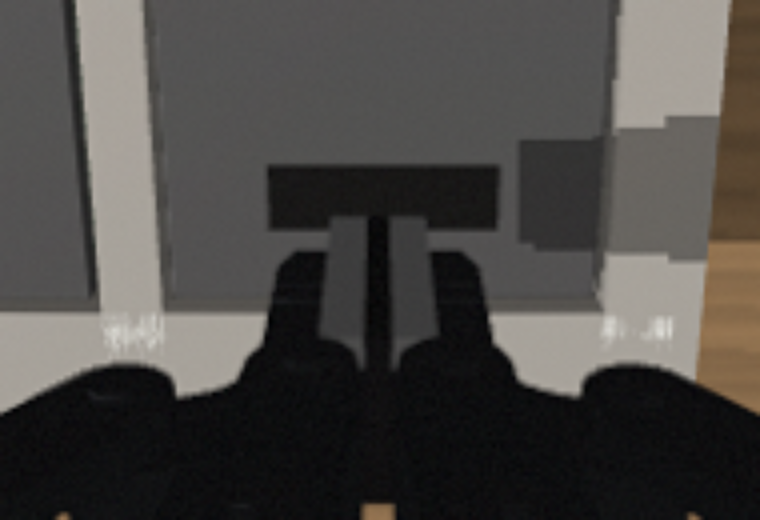

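The finger tip is visibly above pad 4 and not touching it: its shadow sits apart from it, and triangulation puts the tip at z of about 0.11. The reported TCP z is 0.073. That "no contact" result says nothing about the flap, so I'll go lower in small steps and watch the force.

Run:
```python
from h import *
f0=r.get_state()["ft_force"]; z=.073; n=0
while z>.030:
    z-=.002
    hit=r.move_straight([PX,PY[4],z],vel=.02,threshold=4)
    s=r.get_state(); f=(s["ft_force"]-f0); print(round(z,3),hit,s["tcp_pos"][2].round(4),f.round(2),round(s["time_s"],1))
    if hit or f[2]>1.5: n+=1
    if hit or f[2]>4 or n>=3: break
w=r.capture("wrist"); cv2.imwrite("pics/w3.png",cv2.resize(w["image"][150:300,130:380,::-1],None,fx=3,fy=3))
c=r.capture("scene"); b=c["image"][140:270,130:310,::-1]; cv2.imwrite("pics/s3.png",cv2.resize(b,None,fx=4,fy=4))
```

```text
0.071 False 0.0708 [ 0.1   0.29 -0.05] 5.3
0.069 False 0.0688 [-0.    0.47 -0.71] 5.5
0.067 False 0.0668 [-0.17  0.67 -0.41] 5.8
0.065 False 0.0648 [-0.89  0.65 -0.22] 6.0
0.063 False 0.0628 [-0.61  0.04  1.06] 6.3
0.061 False 0.0608 [-0.69  0.02  0.66] 6.5
0.059 False 0.0588 [-0.13  0.17 -0.76] 6.8
0.057 False 0.0568 [-0.85 -0.04 -0.15] 7.0
0.055 False 0.0548 [-0.12 -0.63 -0.55] 7.3
0.053 False 0.0529 [-0.27 -0.23  0.82] 7.5
0.051 False 0.0508 [-0.39 -0.25  0.07] 7.8
0.049 False 0.0488 [-0.64  0.1  -0.92] 8.0
0.047 False 0.0468 [ 0.27 -0.14  0.09] 8.3
0.045 False 0.0448 [-0.33 -0.36 -0.62] 8.5
0.043 False 0.043 [ 1.03 -0.08  1.06] 8.8
0.041 False 0.041 [-0.07 -0.91  1.03] 9.0
0.039 False 0.0389 [ 0.28  0.75 -0.28] 9.3
0.037 False 0.0368 [ 0.55 -0.02  1.3 ] 9.5
0.035 False 0.0348 [-0.63  0.91  0.26] 9.8
0.033 False 0.0327 [-0.03  0.04  1.27] 10.0
0.031 False 0.0307 [-0.06  0.89 -1.17] 10.3
0.029 False 0.0287 [-0.13  0.14  0.11] 10.5
```

View pics/w3.png

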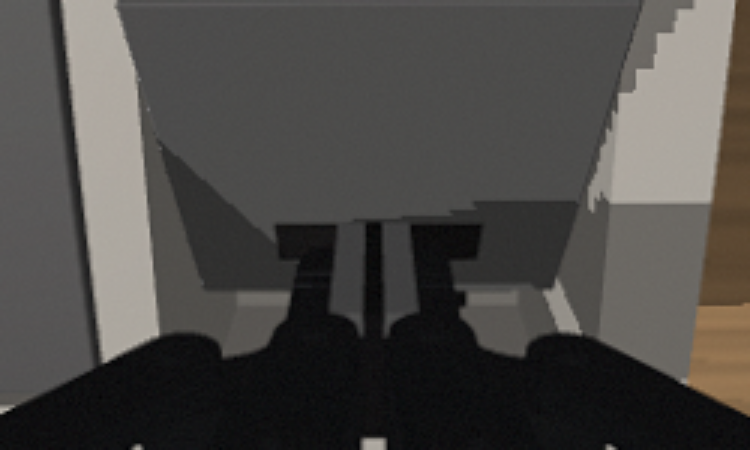

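View pics/s3.png

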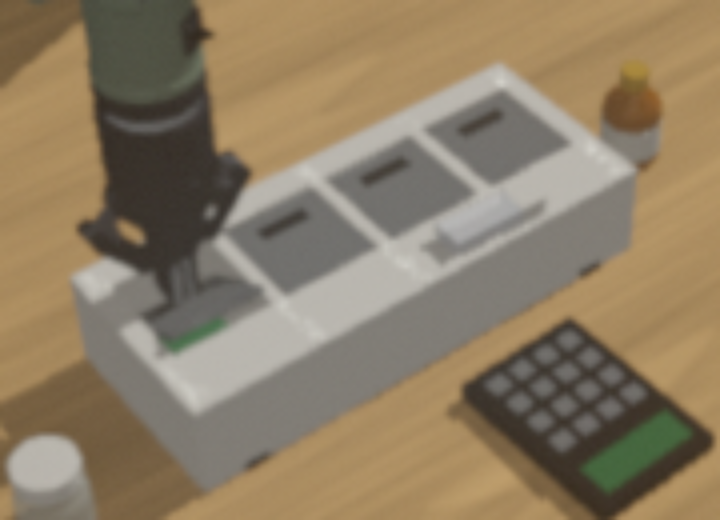

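Run:
```python
from h import *
w=r.capture("wrist"); print(w["K"][0,0],w["xyz"],w["D"])
L=(130+203/3,150+288/3); Rr=(130+556/3,150+288/3)
o,_=np.array(w["xyz"]),0
a=ray(w,L,0)-o; b=ray(w,Rr,0)-o
k=.076/np.linalg.norm(a-b); m=o+k*(a+b)/2; print(m, (m-[PX+.034,PY[4],.0775])*1000)
# z on the ideal arc
for th in (.7,.8,.9,1.0,1.1,1.15):
    c,s=np.cos(th),np.sin(th); P=np.array([[PX+.034-.054*c-.0025*s,PY[4]+y,.0775-.054*s+.0025*c] for y in(.038,-.038)]+[[PX+.034+.026*c-.0025*s,PY[4]+y,.0775+.026*s+.0025*c] for y in(.038,-.038)])
    R=w["rotation"].T; q=cv2.projectPoints(P,cv2.Rodrigues(R)[0],-R@o,w["K"],np.array(w["D"]))[0][:,0]; print(th,((q-[130,150])*3).round().tolist())
```

```text
267.276090608507 [ 0.61417384 -0.21962526  0.20752756] [-0.05536409  0.          0.          0.          0.        ]
[ 0.53185695 -0.2214274   0.05257636] [-46.14304509  -1.72740424 -24.92363542]
0.7 [[202.0, 258.0], [542.0, 258.0], [102.0, 23.0], [642.0, 23.0]]
0.8 [[204.0, 236.0], [539.0, 236.0], [99.0, 39.0], [645.0, 39.0]]
0.9 [[206.0, 214.0], [537.0, 214.0], [97.0, 56.0], [647.0, 56.0]]
1.0 [[208.0, 191.0], [535.0, 191.0], [95.0, 74.0], [649.0, 74.0]]
1.1 [[209.0, 169.0], [534.0, 169.0], [94.0, 93.0], [649.0, 93.0]]
1.15 [[210.0, 157.0], [533.0, 157.0], [94.0, 102.0], [650.0, 102.0]]
```

Flap 4 is the one that rocks: it now stands at about 0.57 rad. The tips are really about 37 mm higher than the reported TCP, which the flap angle and the triangulation both show. I'll use that offset to follow the arc down.

```bash
cat >> h.py <<'E'
PIV=np.array([PX+.034,.0775])
def tgt(th,d,dz=.037,dx=.010):
    c,s=np.cos(th),np.sin(th)
    return [PIV[0]-d*c-.0025*s-dx,PY[4],PIV[1]-d*s+.0025*c-dz]
E
python3 - <<'E'
from h import *
f0=r.get_state()["ft_force"]
for th in np.linspace(.62,1.12,6):
    p=tgt(th,.028+.006*(th-.57)/.58)
    hit=r.move_straight(p,vel=.03,threshold=12)
    s=r.get_state(); print(th.round(2),hit,np.round(p,4),s["tcp_pos"].round(4),(s["ft_force"]-f0).round(2),round(s["time_s"],1))
    if hit: break
w=r.capture("wrist"); cv2.imwrite("pics/w4.png",cv2.resize(w["image"][100:300,130:380,::-1],None,fx=3,fy=3))
c=r.capture("scene"); b=c["image"][140:270,130:310,::-1]; cv2.imwrite("pics/s4.png",cv2.resize(b,None,fx=4,fy=4))
E
```

```text
0.62 False [ 0.5433 -0.2197  0.026 ] [ 0.543  -0.2196  0.0256] [-0.23 -0.98 -0.1 ] 10.9
0.72 False [ 0.5441 -0.2197  0.0229] [ 0.544  -0.2196  0.0226] [ 0.4  -0.91  0.1 ] 11.2
0.82 False [ 0.5453 -0.2197  0.0198] [ 0.5452 -0.2196  0.0195] [-0.77 -0.68  0.42] 11.4
0.92 False [ 0.5469 -0.2197  0.0169] [ 0.5468 -0.2197  0.0165] [-0.33 -1.    0.32] 11.7
1.02 False [ 0.5488 -0.2197  0.014 ] [ 0.5488 -0.2197  0.0137] [-0.06 -0.54  0.23] 12.0
1.12 False [ 0.5511 -0.2197  0.0113] [ 0.5511 -0.2197  0.011 ] [-1.11 -0.69  0.58] 12.2
```

View pics/w4.png

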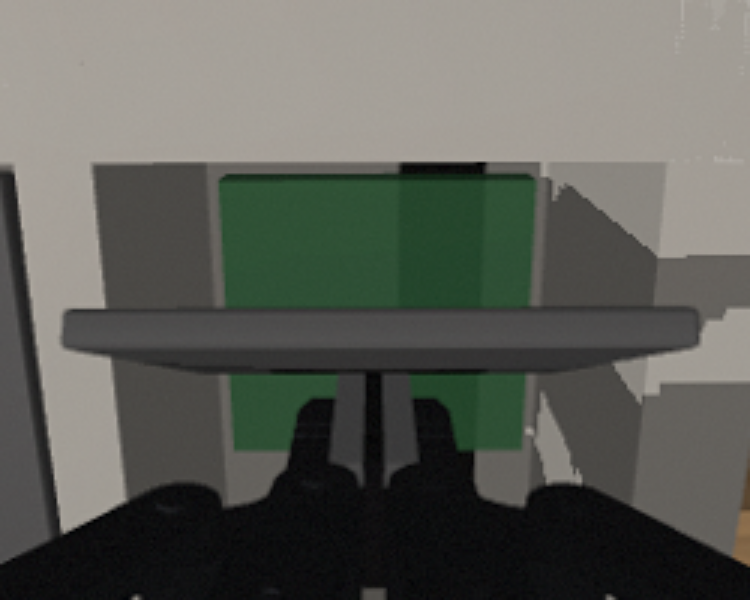

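View pics/s4.png

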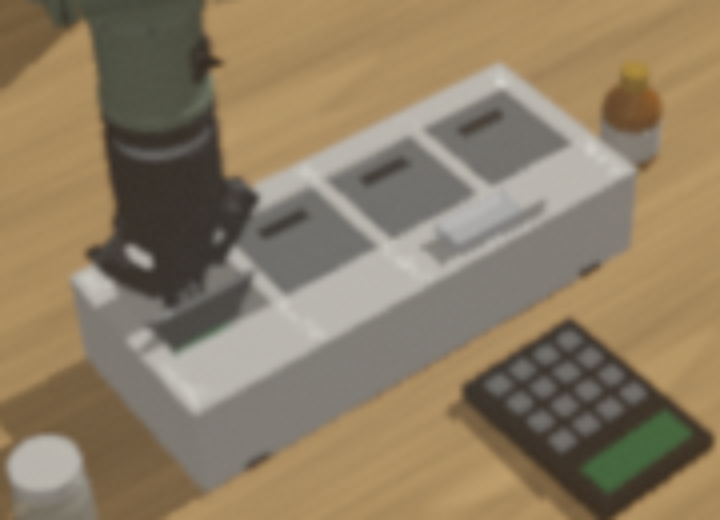

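```bash
cat >> h.py <<'E'
def proj(w,th):
    c,s=np.cos(th),np.sin(th)
    P=np.array([[PIV[0]+u*c-t*s,PY[4],PIV[1]+u*s+t*c] for u,t in((-.054,.0025),(.026,.0025),(.026,-.0025))])
    R=w["rotation"].T; return cv2.projectPoints(P,cv2.Rodrigues(R)[0],-R@w["xyz"],w["K"],np.array(w["D"]))[0][:,0]
E
python3 - <<'E'
from h import *
w=r.capture("wrist")
for th in(.9,.95,1,1.05,1.1,1.15): print(th,((proj(w,th)[:,1]-100)*3).round())
E
```

```text
0.9 [429. 296. 258.]
0.95 [416. 307. 267.]
1 [404. 318. 277.]
1.05 [391. 329. 288.]
1.1 [379. 340. 298.]
1.15 [366. 351. 309.]
```

The edge rows (310, 350, 373) put the tilt at about 1.12–1.15. I'll press gently on to the end stop to be sure.

Run:
```python
from h import *
r.sleep(.2); f0=r.get_state()["ft_force"]
p0=r.get_state()["tcp_pos"]
for k in range(1,9):
    p=p0+np.array([.001,0,-.0007])*k
    hit=r.move_straight(p,vel=.01,threshold=8)
    s=r.get_state(); print(hit,s["tcp_pos"].round(4),(s["ft_force"]-f0).round(2),round(s["time_s"],1))
    if hit or np.linalg.norm(s["ft_force"]-f0)>8: break
w=r.capture("wrist"); cv2.imwrite("pics/w5.png",cv2.resize(w["image"][100:300,130:380,::-1],None,fx=3,fy=3))
for th in(1.05,1.1,1.15,1.2): print(th,((proj(w,th)[:,1]-100)*3).round())
```

```text
False [ 0.552  -0.2197  0.0106] [-0.87  0.38  0.3 ] 12.9
True [ 0.5517 -0.2196  0.0101] [-0.2  -0.76  1.74] 13.1
1.05 [396. 339. 297.]
1.1 [383. 350. 308.]
1.15 [371. 362. 319.]
1.2 [358. 373. 330.]
```

View pics/w5.png

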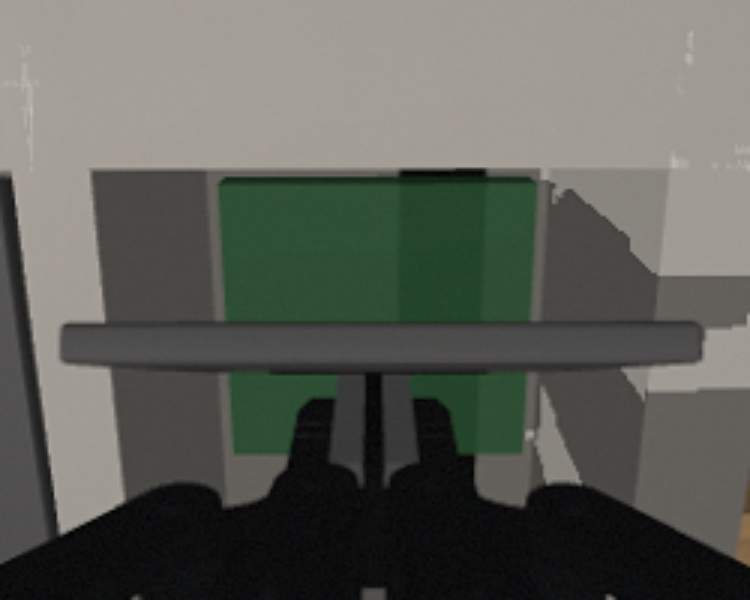

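The edge rows (322, 365, 373) match 1.15 and the force threshold tripped, so the flap is on its end stop. Now I'll retreat and check.

Run:
```python
from h import *
p=r.get_state()["tcp_pos"]
r.move_straight(p+[-.004,0,.003],vel=.03)
r.move_straight([p[0]-.006,p[1],.15],vel=.1)
r.move_straight([.42,-.22,.2],vel=.15)
r.sleep(.3); print(r.get_state()["time_s"],r.get_state()["ft_force"])
for n in("wrist","scene","top"):
    c=r.capture(n)
    b=c["image"][:,:,::-1] if n=="wrist" else c["image"][130:280,120:320,::-1] if n=="scene" else c["image"][110:260,190:410,::-1]
    cv2.imwrite(f"pics/{n}6.png",b if n=="wrist" else cv2.resize(b,None,fx=3.5,fy=3.5))
    if n!="scene":
      for th in(1.05,1.1,1.15): print(n,th,proj(c,th).round(1).tolist())
```

```text
16.3083 [ 0.28408775 -0.2484026  -0.02740542]
wrist 1.05 [[253.8, 62.8], [253.8, 3.6], [253.8, -0.5]]
wrist 1.1 [[253.8, 61.0], [253.8, 4.8], [253.8, 0.5]]
wrist 1.15 [[253.8, 59.1], [253.8, 6.1], [253.8, 1.5]]
top 1.05 [[339.3, 222.8], [345.0, 208.6], [344.8, 207.1]]
top 1.1 [[339.2, 222.0], [345.0, 209.0], [344.8, 207.5]]
top 1.15 [[339.1, 221.2], [345.1, 209.5], [344.9, 207.9]]
```

View pics/wrist6.png

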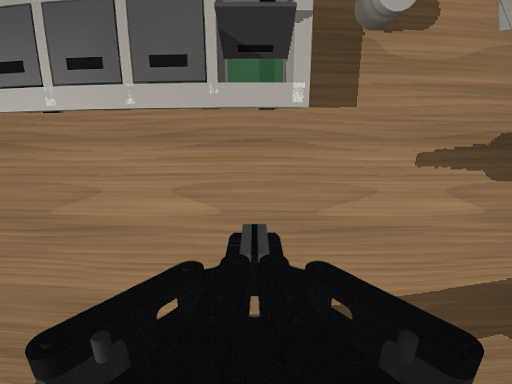

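View pics/scene6.png

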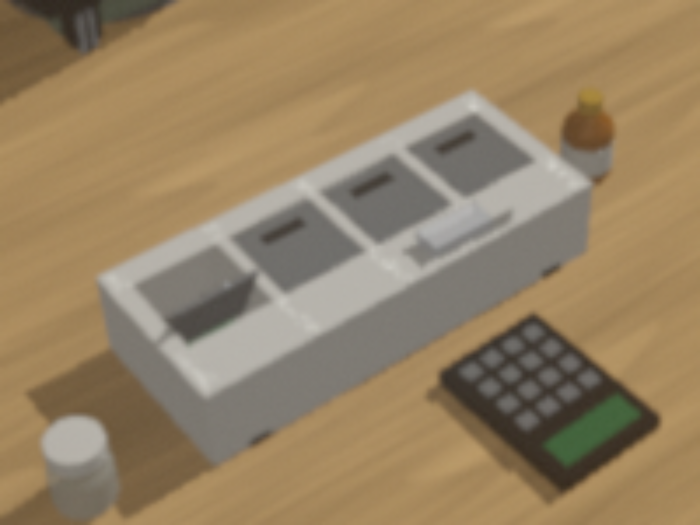

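View pics/top6.png

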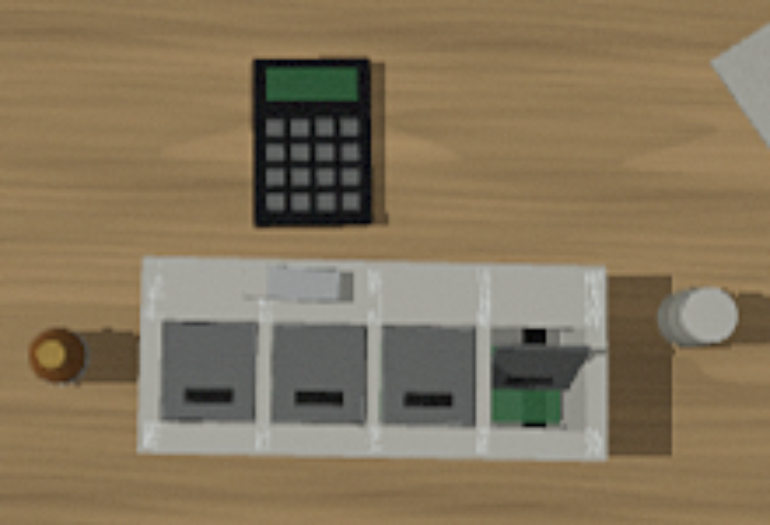

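After the retreat, flap 4 stays open: its front edge is at wrist row 58–59, and 59.1 is what 1.15 rad predicts. Flaps 1–3 are level, the loose items have not moved, and the arm is clear.

```bash
python3 -c "
from rig import r
r.close_job()"
```

```text
the job is handed in; nothing more can be done
```

Flap 4 (the rightmost, at the -y end) is the one that rocks. I pushed it with the shut fingertips along its arc until the force threshold tripped at the end stop, then backed the arm away and handed the job in at about 16.5 s.

**Last checks:** With the robot clear, the flap stayed open, and its edges in the wrist camera matched about 1.15 rad. The bottle, jar, slide case and calculator looked unmoved, judged by eye only.

**What disagreed or was left out:**
- **Height offset:** The fingertips sat about 37 mm higher than the reported TCP. My first press at reported z = 0.073 therefore never touched the flap, and its "no resistance" result meant nothing. I found this from the pictures and corrected for it.
- **Force:** The free flap's turning force of about 2 N did not show clearly above roughly 1 N of sensor noise. I identified flap 4 by seeing it move, not from the force reading.
- **Other flaps:** Flap 4 was the first one I tried and it gave way, so I did not press flaps 1–3. They still look level.

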